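# Free the blocked jar case and pack it

## Robot

A 7-joint arm with a two-finger parallel gripper is mounted at the origin on a cart in front of the work surface, level with it; the furniture and walls round the work are solid. World frame = base frame: x ahead of the robot, y to its left, z up, the work surface at z = 0. Lengths are in m, angles in rad, forces in N, time in s.
With the tool pointing down it reaches from about 0.4 to 0.85 m from the base axis. Payload 10.4 kg.
Tool frame: the origin (TCP) lies between the finger pads; the fingertips stand ahead of it and the grasp point (between the pads) lies 3 mm ahead of it (r.tips_ahead is the z of the fingertips in the tool frame, in m); z points along the fingers, y is the line along which they close (so a half turn about z gives the same grasp; the last joint's range is limited). The gripper opens to 87 mm and grips with 3 to 60 N. Pads are 19 mm wide; open, the fingers measure 117 mm over their backs; the gripper's body (75 mm by 190 mm) begins 51 mm behind the grasp point.
Start: joints at [1.202, 0.332, -0.065, 1.46, 0.022, 1.35, -0.088], TCP at [0.212, -0.588, 0.245] pointing down, gripper open.
Joint ranges: [-2.6, 2.6], [-0.5, 2.12], [-1.47, 1.34], [0.16, 2.42], [-1.27, 4.41], [0.06, 2.06], [-2.6, 2.6]. Speed limits (rad/s): [2.22, 2.22, 2.79, 2.79, 3.14, 3.14, 3.14].

## Interface

Orientations are given as a unit quaternion [x, y, z, w].
In Python, from bench import telemetry, camera, get_calibration, r gives the robot as it stands.
- The arm moves only by the tool drive_tool, never from a script. Its argument "series" is one flat list of numbers, 7 for each row, row after row: the turn, a rotation vector about the tool's x, y, z in units of 5 degrees (1.0 is 5 degrees), then the shift along the tool's x, y, z in units of 40 mm (1.0 is 40 mm), then the opening, from -1 (shut) to 1 (fully open). A call has 1 to 10 rows; each row is the pose to reach, as a shift and turn from the pose commanded when the call began, along the tool's axes at that moment; what a row does not reach only later rows make up. A row lasts 1/12 s, in which the tool goes at most 41.7 mm and 7.16 degrees, less where a joint would pass 70% of its speed; a pose out of reach is approached as far as the arm can. A call with a gripper value outside its range is refused whole. The fingers move at their own pace and stop on an object; "grip_force" is the grip in N (left out, the last holds). Time passes only in rows, so rows that repeat a pose let the fingers close. It gives the time, the measured TCP pose, the force, the opening and the grip force at its end, in the units of the state.
- telemetry.read_state(): the state, without advancing time (a new reading comes with each control period).
- camera(name): name is "side" or "top" or "wrist"; returns the picture (420x560x3 uint8, red, green, blue); there is no depth.
- get_calibration(name): a dict with "fovy" (degrees; the focal length in pixels is half the picture's height over the tangent of half this angle, whatever the lens; pixels are square), "cx", "cy" (the principal point, pixels), "xyz" and "rotation" of the camera in the world. Camera axes: x right, y up, looking along -z (the intrinsics and any distortion apply to the point x, -y, -z); pixel columns grow to the right and rows downward; lengths in m; the calibration is good to about 2 mm. A picture is of the moment at which its call begins: read the wrist's pose just before it. get_calibration takes no time and is no camera call; for the wrist camera it gives the pose at the moment of the call.
- r.close_job(): hands the job in; it is judged then, once.
The state is a dict: "time": time; "joint_positions": joint angles; "joint_vel": joint speeds; "joint_torque": joint torques, N m; "ee_pos": TCP position; "eef_rot": TCP orientation; "ft_force": force on the tool from outside, world axes, zero at the start; "torque": the same for the moment, N m; "width": finger opening in m; "grip_force": force on a finger pad.
Only numpy, scipy, OpenCV 4.12 (cv2) and the standard library are available. Lean on these libraries where they do the work, as an engineer would, in place of code of your own. Each camera call takes 0.05 s, during which the arm holds its last target. There are 200 camera calls.

## Task

The water bottle is standing in the way of the jar case's sliding lid: with the lid still shut, stand the bottle somewhere else on the bench, well clear of the case and of the lid's whole travel. Then slide the lid open, pack the square jar and the tall round jar that stand on the bench, upright, into the empty end of the case's row, beside the two jars already in it, and slide the lid fully shut again. Keep the bottle and all the jars upright and leave the brass block, the open wax jar and the low yellow-lidded jar where they are.

Things in the scene. Friction and masses are not known exactly. Their poses are not given: they have to be found in the camera images.
- case: Wooden jar case with brass corner plates, fixed, 132 (x) x 240 (y) x 109 (z) mm. Origin: centre of its underside; x across, y along it, z up. Walls 10 mm thick: long walls 109 mm high, +y end wall 104, -y end wall 98. The lid runs in grooves of the long walls and slides out over the -y end. Two jars stand inside at the -y end; the +y end is empty.
- case_floor (a point): Centre of the case's inner floor, 8 mm above its underside, axes as the case. Inside 220 mm long (y -110 to +110), 112 mm wide (x -56 to +56), 90 mm from floor to lid. A ledge 25 mm wide and 15 mm high runs along each long wall, leaving a channel 62 mm wide (x -31 to +31) for one row of upright jars. Fingers fit between the long walls, a wide gripper body does not: hold jars high, by the cap.
- lid (a joint): Sliding lid, m: 0 fully shut, 0.16 fully open. It slides towards the case's -y: at value d it stands d out past the -y end, 98 to 104 mm above the bench and 121 mm wide, and the inside is uncovered from y = 0.110 - d to 0.110 (case frame). It moves stiffly (about 2 N), stays where it is left, and starts shut or up to 15 mm ajar.
- lid_pull (a point): Centre of the dark wooden pull bar on the lid: 70 mm long across the case (x), 16 mm thick along the slide direction (y), 26 mm high, standing on the lid's top (this point is 13 mm above the lid's top). It moves with the lid.
- water_bottle: Clear water bottle, part full, closed, 70 mm in diameter, 168 mm tall, 0.15 to 0.3 kg, standing upright off the case's -y end, in the lid's way. Origin: centre of its underside, z up. The body is too wide for small grippers; the top tapers and can be held from above: about 54 mm wide at 120 mm height, 38 mm at 150 mm, 32 mm at 164 mm (cap).
- square_jar: Square glass jar of white powder with a white screw cap, on the bench, to be packed: 56 x 56 mm with rounded corners, 85 mm tall, 0.2 kg; sides nearly flat up to 60 mm height (51 mm wide there), cap 46 mm in diameter from 65 to 85 mm, good to hold. Origin: centre of its underside; x and y square to its flat sides, z up.
- round_jar: Round glass jar of pale powder with a screw cap, on the bench, to be packed: 50 mm in diameter, 87 mm tall, 0.18 kg, nearly straight sides, cap 50 mm in diameter from 73 to 87 mm, good to hold. Origin: centre of its underside, z up.
- lilac_jar: Round jar already in the case, at its -y end: 52 mm in diameter, 80 mm tall. Origin: centre of its underside, z up.
- magenta_jar: Smaller round jar already in the case, next in the row: 47 mm in diameter, 74 mm tall. Origin: centre of its underside, z up. The empty place between it and the +y end wall is about 12 mm longer than the two missing jars together.
- doming_block: Brass doming block, a 50 x 50 x 42 mm cube-like block with round hollows, not to be moved. Origin: centre of its underside.
- wax_jar: Open glass jar, 44 mm in diameter, 60 mm tall, not to be packed or moved. Origin: centre of its underside.
- capped_jar: Low round jar of grey bits with a yellow lid, 46 mm in diameter, 61 mm tall, not to be packed or moved. Origin: centre of its underside.
Mind the look-alikes: they are no part of the job. There is more than one size of the water_bottle; the job needs the smallest.

How it is judged:
On the way, in this order (a step that is already met when the one before it is completed fails the run):
1. the water bottle stands released on the bench clear of the case and of the lid's whole travel, the lid still shut or no more than 30 mm ajar ((x of water_bottle in the frame of case below -0.095 m or x of water_bottle in the frame of case above 0.095 m or y of water_bottle in the frame of case below -0.315 m or y of water_bottle in the frame of case above 0.155 m) and height (world z) of water_bottle between -0.006 and 0.008 m and angle between water_bottle's own z axis and vertical below 0.1 rad and linear speed of water_bottle below 0.03 m/s and value of joint lid below 0.03 m and contact force between water_bottle and the fingers below 0.5 N), for 0.2 s.
2. the lid is slid open by more than 115 mm (value of joint lid above 0.115 m), for 0.2 s.
3. the square jar and the round jar both stand upright on the floor of the case, in the row (x of square_jar in the frame of case between -0.03 and 0.03 m and y of square_jar in the frame of case between -0.11 and 0.11 m and z of square_jar in the frame of case between 0.004 and 0.014 m and angle between each of square_jar, round_jar's own z axis and vertical below 0.12 rad and linear speed of each of square_jar, round_jar below 0.03 m/s and x of round_jar in the frame of case between -0.03 and 0.03 m and y of round_jar in the frame of case between -0.11 and 0.11 m and z of round_jar in the frame of case between 0.004 and 0.014 m), for 0.2 s.
At the end, for the whole second after the job is handed in: Lid shut to within 6 mm; all four jars upright (within 7 degrees), at rest on the case floor, in its channel; the bottle upright (within 6 degrees), at rest on the bench, over 95 mm beside the case's long centre line, or over 315 mm (lid end) or 155 mm (other end) along it from the centre (all of step 3 and value of joint lid below 0.006 m and x of lilac_jar in the frame of case between -0.03 and 0.03 m and y of lilac_jar in the frame of case between -0.11 and 0.11 m and z of lilac_jar in the frame of case between 0.004 and 0.014 m and angle between each of lilac_jar, magenta_jar's own z axis and vertical below 0.12 rad and linear speed of each of lilac_jar, magenta_jar, water_bottle below 0.03 m/s and x of magenta_jar in the frame of case between -0.03 and 0.03 m and y of magenta_jar in the frame of case between -0.11 and 0.11 m and z of magenta_jar in the frame of case between 0.004 and 0.014 m and (x of water_bottle in the frame of case below -0.095 m or x of water_bottle in the frame of case above 0.095 m or y of water_bottle in the frame of case below -0.315 m or y of water_bottle in the frame of case above 0.155 m) and height (world z) of water_bottle between -0.006 and 0.008 m and angle between water_bottle's own z axis and vertical below 0.1 rad); the robot touches nothing.
It fails at once if the water bottle is tipped by more than 35 degrees (angle between water_bottle's own z axis and vertical above 0.6 rad).
It fails at once if a jar is tipped by more than 45 degrees (angle between any of square_jar, round_jar, lilac_jar, magenta_jar's own z axis and vertical above 0.78 rad).
It fails at once if the brass block, the wax jar or the low yellow-lidded jar is moved by more than 25 mm (distance of any of doming_block, wax_jar, capped_jar from where it was at the start of the episode above 0.025 m).
It also fails if it takes over 72 s, if anything falls off the work surface, if the arm or the gripper's body presses on something with over 40 N, if the wrist force passes 120 N, or if a joint passes its speed limit or range.

## Working session

There is one attempt and no reset: what is moved stays moved. The work goes in short steps, Python scripts to look and compute and a tool call to move; the robot and the scene stay as the last step left them, time stands still between calls to the robot, and variables do not carry over. Pictures are saved under pics/ and viewed, at most 10 in all, crops included, and the job is handed in when it is done.

Besides the shell and the picture viewer there is one more tool, called after "Call:" in YAML: its name, and indented under it one key for each argument. drive_tool: Moves the arm, as the interface text tells. Its arguments: {"type":"object","properties":{"series":{"type":"array"},"grip_force":{"type":"number"}},"required":["series"]}

```bash
mkdir -p pics; ls
python3 - <<'E'
from bench import telemetry, camera, get_calibration, r
import cv2,numpy as np
for n in ["side","top"]:
    cv2.imwrite(f"pics/{n}0.png",cv2.resize(camera(n)[:,:,::-1],(784,588),interpolation=cv2.INTER_CUBIC))
    print(n,get_calibration(n))
print(get_calibration("wrist"))
print(telemetry.read_state(),r.tips_ahead)
E
```

```text
pics
side {'fovy': 51.33664164766553, 'cx': 280.8388996444755, 'cy': 214.57939383692639, 'xyz': array([-0.06171822,  0.5132551 ,  1.12101512]), 'rotation': array([-0.12643076,  0.28390828,  0.87113839, -0.38017004])}
top {'fovy': 56.1870572717041, 'cx': 276.92211957641797, 'cy': 211.51715815884788, 'xyz': array([ 0.30220958, -0.01966614,  0.99786187]), 'rotation': array([-0.08156964,  0.08410578,  0.70833386, -0.69608603])}
{'fovy': 69.19000877160576, 'cx': 284.6783431947685, 'cy': 209.15012409335702, 'xyz': array([ 0.28250552, -0.56208387,  0.38415363]), 'rotation': array([-0.11287521,  0.08025534, -0.56965404,  0.81013119])}
{'time': 0.1, 'joint_positions': array([ 1.20239145,  0.33279417, -0.06466756,  1.46085323,  0.02159972,
        1.3499122 , -0.08846859]), 'joint_vel': array([ 0.00050908, -0.0016679 ,  0.00139564, -0.00231848,  0.00064396,
        0.00025633, -0.00052376]), 'joint_torque': array([ 2.38335619e-03, -6.24542928e+01,  2.52175267e-02, -3.90713882e+01,
       -6.13908959e-02,  3.65878455e-02,  6.55817485e-05]), 'ee_pos': array([ 0.21171699, -0.58770736,  0.24384442]), 'eef_rot': array([ 9.85087672e-01,  1.72051950e-01, -1.43000693e-04, -6.19625618e-04]), 'ft_force': array([ 0.40260316,  0.38651309, -0.57532575]), 'torque': array([ 0.01689432,  0.01733223, -0.01956482]), 'grip_force': 0.0, 'width': 0.08705283225382228} 0.022
```

View pics/side0.png

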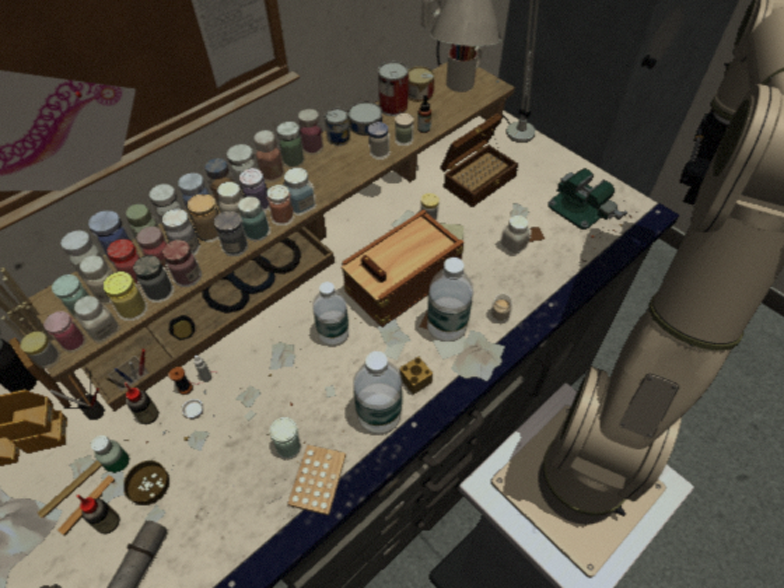

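View pics/top0.png

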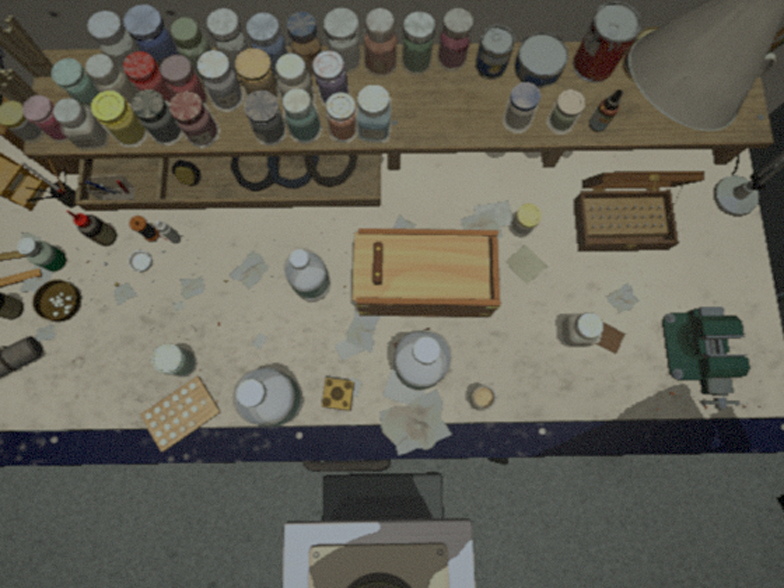

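The side view shows the case at (403,268) with its pull bar at (374,267). In the top view the case is at (427,272), with the pull at (378,262), so the case's -y end faces left, which is world +y.

Three bottles are candidates, in top-view pixels: (305,272), (422,358) and (265,395). The one at (305,272) is the smallest and stands off the pull end, so it fits. The jars to pack are at about (172,360) and (585,328) in the top view. I'll confirm them in enlarged crops.

```bash
cat > h.py <<'E'
from bench import telemetry, camera, get_calibration, r
import cv2,numpy as np
from scipy.spatial.transform import Rotation as R
def ray(c,u,v):
    f=210/np.tan(np.radians(c["fovy"]/2))
    d=R.from_quat(c["rotation"]).apply([(u-c["cx"])/f,-(v-c["cy"])/f,-1]); return np.array(c["xyz"]),d
def onz(c,u,v,z):
    o,d=ray(c,u,v); return o+d*(z-o[2])/d[2]
def proj(c,p):
    f=210/np.tan(np.radians(c["fovy"]/2))
    q=R.from_quat(c["rotation"]).inv().apply(np.array(p)-c["xyz"])
    return np.array([c["cx"]+f*q[0]/-q[2], c["cy"]-f*q[1]/-q[2]])
def crop(im,u0,v0,w,h,s): # u = u0 + px/s
    return cv2.resize(im[v0:v0+h,u0:u0+w,::-1],None,fx=s,fy=s,interpolation=cv2.INTER_CUBIC)
E
python3 - <<'E'
from h import *
s=camera("side");t=camera("top")
# full-res px = shown/1.4
A=np.hstack([crop(t,240,150,130,100,4),crop(t,190,165,70,100,4)])
B=np.hstack([crop(t,95,230,66,50,4),crop(t,390,210,66,50,4),crop(s,180,285,66,50,4)])
B2=crop(s,345,140,66,50,4)
cv2.imwrite("pics/c1.png",np.vstack([A,np.hstack([B,np.zeros((200,A.shape[1]-B.shape[1],3),np.uint8)]) if B.shape[1]<=A.shape[1] else B[:,:A.shape[1]]]))
C=np.hstack([crop(s,235,145,100,90,4),crop(s,215,190,45,90,4),B2[:0].reshape(0,B2.shape[1],3) if 0 else np.vstack([B2,np.zeros((160,264,3),np.uint8)])[:, :216]])
cv2.imwrite("pics/c2.png",C); print(C.shape)
E
```

```text
(360, 796, 3)
```

View pics/c1.png

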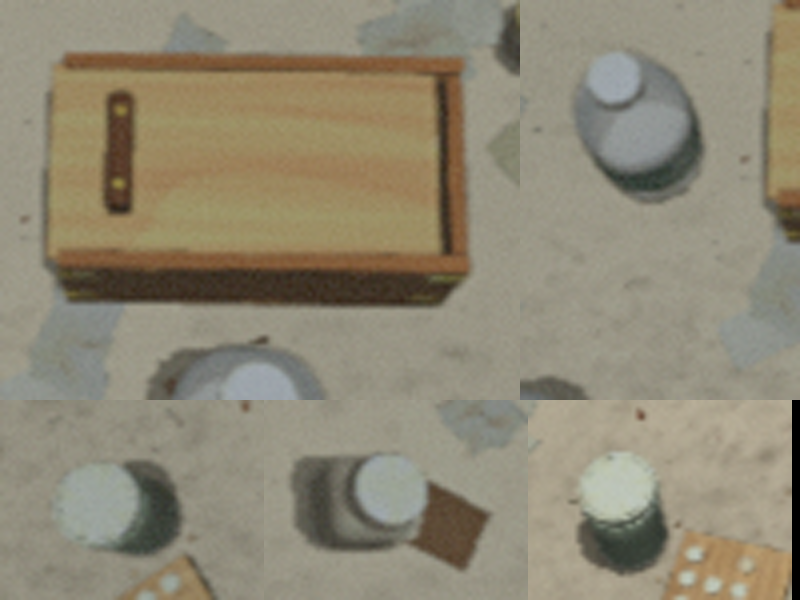

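View pics/c2.png

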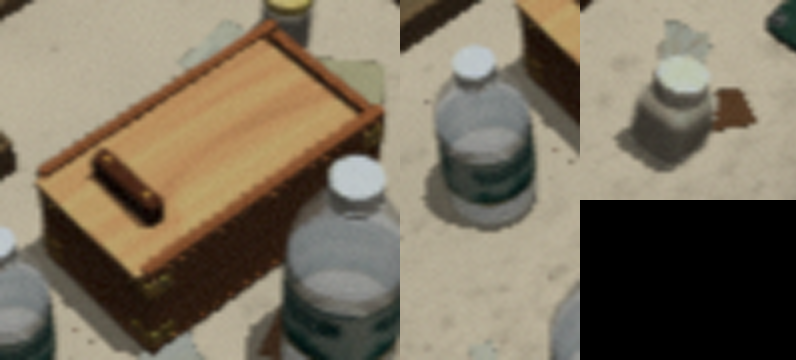

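The crops confirm the jars. At top-crop (97,503) there is a straight-sided round jar with a cap as wide as its body, so that is round_jar. At (391,489) the jar has square shoulders and a smaller cap, so that is square_jar. The small bottle's cap is at (614,78) in the top crop and (474,62) in the side crop. The case rim corners are at about (64,55), (462,60), (468,272) and (60,268), and the lid is slightly ajar.

Run:
```python
from h import *
np.set_printoptions(precision=4,suppress=True)
T=get_calibration("top");S=get_calibration("side")
t=lambda x,y:(240+x/4,150+y/4)
for n,p in dict(tl=(64,55),tr=(462,60),br=(468,272),bl=(60,268)).items(): print(n,onz(T,*t(*p),.109))
print("pull top",onz(T,*t(120,152),.130),"lid left",onz(T,*t(50,160),.104))
s=lambda x,y:(235+x/4,145+y/4)
print("side: near rim +y corner",onz(S,*s(272,25),.109),onz(S,*s(382,112),.109),"-y",onz(S,*s(145,277),.109),onz(S,*s(40,178),.109), "pull",onz(S,*s(128,186),.130))
def both(n,a,b,z):
    print(n,onz(T,*a,z),onz(S,*b,z))
both("bottle",(190+94/4,165+78/4),(215+74/4,190+62/4),.168)
both("round",(95+97/4,230+103/4),(180+89/4,285+87/4),.087)
both("square",(390+127/4,230+89/4),(345+103/4,140+76/4),.085)
o=1/1.4
# big bottles caps, use triangulation
for a,b in [((427,348),(454,268)),((250,392),(376,361)),((527,217),(429,201)),((482,397),(502,300)),((338,393),(416,370))]:
    o1,d1=ray(T,a[0]*o,a[1]*o);o2,d2=ray(S,b[0]*o,b[1]*o)
    k=np.linalg.lstsq(np.stack([d1,-d2],1),o2-o1,rcond=None)[0]
    print("other",(o1+k[0]*d1+o2+k[1]*d2)/2)
for k in (-.5,-.3): print(k)
```

```text
tl [0.6332 0.0232 0.109 ]
tr [ 0.626  -0.2147  0.109 ]
br [ 0.4962 -0.2098  0.109 ]
bl [0.5027 0.0262 0.109 ]
pull top [ 0.5657 -0.0097  0.13  ] lid left [0.5694 0.0321 0.104 ]
side: near rim +y corner [ 0.6219 -0.2098  0.109 ] [ 0.4977 -0.2066  0.109 ] -y [0.505  0.0328 0.109 ] [0.627  0.0288 0.109 ] pull [ 0.563  -0.0034  0.13  ]
bottle [0.5644 0.1143 0.168 ] [0.5647 0.1167 0.168 ]
round [0.421  0.3422 0.087 ] [0.4201 0.346  0.087 ]
square [ 0.4172 -0.3605  0.085 ] [ 0.4637 -0.3628  0.085 ]
other [ 0.4137 -0.0806  0.2   ]
other [0.3553 0.1727 0.2107]
other [ 0.6713 -0.2795  0.06  ]
other [ 0.3501 -0.1786  0.0669]
other [0.3626 0.0635 0.04  ]
-0.5
-0.3
```

Corrected crop offset: the square jar is at about (0.464,-0.362) and the round jar at (0.4205,0.344). The case centre is at about (0.564,-0.092), with its -y axis along world (0.029,1.0). The bottle is at (0.5645,0.1155), and I'll stand it near (0.56,0.245). Moving now.

Call:
drive_tool:
  series: [0,0,-1.4,0.7,-0.6,-0.4,1,0,0,-2.8,1.4,-1.3,-0.8,1,0,0,-4.2,2.1,-2.0,-1.2,1,0,0,-5.6,2.8,-2.7,-1.4,1,0,0,-7.0,3.5,-3.4,-1.4,1,0,0,-8.4,4.2,-4.1,-1.4,1,0,0,-9.8,4.9,-4.7,-1.4,1,0,0,-11.2,5.7,-5.4,-1.4,1,0,0,-12.6,6.4,-6.1,-1.4,1,0,0,-13.7,7.1,-6.7,-1.4,1]
  grip_force: 25

```text
time: 1.03
ee_pos: [0.3887, -0.2371, 0.3007]
eef_rot: [0.715, 0.699, -0.0, 0.0]
ft_force: [1.7, 0.1, -0.2]
width: 0.0869
grip_force: 0.0
```

```bash
cat >> h.py <<'E'
def rel(x,y,z,yaw=88.3):
    s=telemetry.read_state(); q=R.from_quat(s["eef_rot"]); a=np.radians(yaw)
    T=R.from_matrix(np.array([[np.cos(a),np.sin(a),0],[np.sin(a),-np.cos(a),0],[0,0,-1]]))
    print("t",round(s["time"],2),"pos",s["ee_pos"].round(4),"yaw",np.degrees(np.arctan2(*q.apply([1,0,0])[1::-1])).round(2),"w",round(s["width"],4),"F",s["ft_force"].round(1),"grip",round(s["grip_force"],1))
    print("  turn",np.degrees((q.inv()*T).as_rotvec()).round(1)/5,"shift",(q.inv().apply(np.array([x,y,z])-s["ee_pos"])/.04).round(2))
E
python3 -c "
from h import *
rel(.5645,.1155,.25)"
```

```text
t 1.03 pos [ 0.3887 -0.2371  0.3007] yaw 88.72 w 0.0869 F [ 1.7  0.1 -0.2] grip 0.0
  turn [0.   0.   0.08] shift [8.91 4.2  1.26]
```

Call:
drive_tool:
  series: [0,0,0,0.6,0.3,0,1,0,0,0,1.5,0.7,0,1,0,0,0,2.4,1.15,0,1,0,0,0,3.35,1.6,0,1,0,0,0,4.3,2.05,0,1,0,0,0,5.25,2.5,0,1,0,0,0,6.2,2.95,0,1,0,0,0,7.15,3.4,0,1,0,0,0,8.1,3.85,0,1,0,0,0,8.9,4.2,0,1]

```text
time: 1.87
ee_pos: [0.5673, 0.1135, 0.3004]
eef_rot: [0.718, 0.697, 0.0, -0.0]
ft_force: [0.4, -0.5, 0.5]
width: 0.0873
grip_force: 0.0
```

Call:
drive_tool:
  series: [0,0,0,0,0,0,1,0,0,0,0,0,0.6,1,0,0,0,0,0,1.2,1,0,0,0,0,0,1.8,1,0,0,0,0,0,2.4,1,0,0,0,0,0,2.8,1,0,0,0,0,0,3.1,1,0,0,0,0,0,3.25,1,0,0,0,0,0,3.25,1]

```text
time: 2.62
ee_pos: [0.5662, 0.1111, 0.1696]
eef_rot: [0.717, 0.697, -0.001, -0.0]
ft_force: [0.0, 0.3, 0.5]
width: 0.0866
grip_force: 0.0
```

Run:
```python
from h import *
rel(.5645,.1155,.17)
cv2.imwrite("pics/w1.png",crop(camera("wrist"),0,0,560,420,1.4))
```

```text
t 2.62 pos [0.5662 0.1111 0.1696] yaw 88.31 w 0.0866 F [0.  0.3 0.5] grip 0.0
  turn [-0.02  0.    0.  ] shift [ 0.11 -0.05 -0.01]
```

View pics/w1.png

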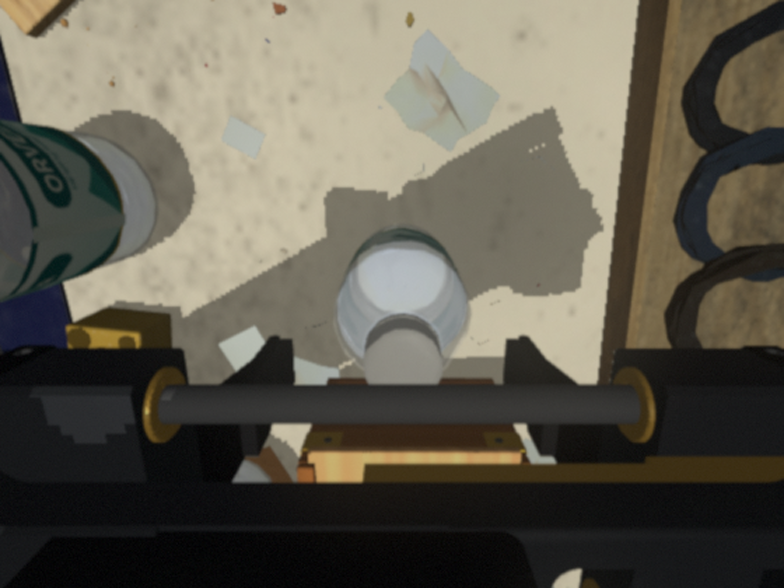

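The wrist view shows the small bottle's cap at (403,355), centred between the finger pads at (265,390) and (535,390). I'll close on it and lift.

Call:
drive_tool:
  series: [0,0,0,0.1,0,0,1,0,0,0,0.1,0,0,-1,0,0,0,0.1,0,0,-1,0,0,0,0.1,0,0,-1,0,0,0,0.1,0,0,-1,0,0,0,0.1,0,0,-1,0,0,0,0.1,0,0,-1,0,0,0,0.1,0,-0.1,-1,0,0,0,0.1,0,-0.3,-1,0,0,0,0.1,0,-0.5,-1]
  grip_force: 25

```text
time: 3.5
ee_pos: [0.5667, 0.1153, 0.1913]
eef_rot: [0.717, 0.697, -0.0, -0.0]
ft_force: [0.8, 0.3, 1.3]
width: 0.0351
grip_force: 0.0
```

Call:
drive_tool:
  series: [0,0,0,0,0,0,-1,0,0,0,0,0,0,-1]

```text
time: 3.67
ee_pos: [0.5672, 0.1154, 0.1914]
eef_rot: [0.717, 0.697, 0.001, 0.001]
ft_force: [-0.6, 0.3, 0.5]
width: 0.0216
grip_force: 0.0
```

Run:
```python
from h import *
rel(.5645,.1155,.17)
cv2.imwrite("pics/s2.png",crop(camera("side"),190,160,140,105,4))
```

```text
t 3.67 pos [0.5672 0.1154 0.1914] yaw 88.31 w 0.0216 F [-0.6  0.3  0.5] grip 0.0
  turn [ 0.02 -0.    0.  ] shift [ 0.   -0.07  0.54]
```

View pics/s2.png

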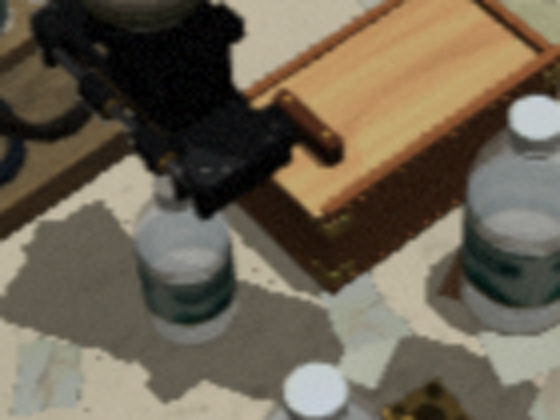

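The bottle still stands upright under the fingers. The fingers close at only about 80 mm/s, so I lifted before they gripped. I'll reopen, lower again and wait longer.

Call:
drive_tool:
  series: [0,0,0,0,0,0,0.3,0,0,0,0,0,0,0.3,0,0,0,0,0,0,0.3,0,0,0,0,0,0,0.3,0,0,0,0,0,0,0.3,0,0,0,0,0,0.2,0.3,0,0,0,0,0,0.45,0.3,0,0,0,0,0,0.6,0.3,0,0,0,0,0,0.6,0.3]

```text
time: 4.47
ee_pos: [0.5658, 0.1149, 0.1643]
eef_rot: [0.717, 0.697, -0.001, -0.001]
ft_force: [-0.8, -0.8, 0.5]
width: 0.056
grip_force: 0.0
```

Call:
drive_tool:
  series: [0,0,0,0,0,0,-1,0,0,0,0,0,0,-1,0,0,0,0,0,0,-1,0,0,0,0,0,0,-1,0,0,0,0,0,0,-1,0,0,0,0,0,0,-1,0,0,0,0,0,0,-1,0,0,0,0,0,0,-1]
  grip_force: 25

```text
time: 5.13
ee_pos: [0.5669, 0.1154, 0.1668]
eef_rot: [0.717, 0.697, 0.0, 0.0]
ft_force: [0.1, -0.1, 1.4]
width: 0.0319
grip_force: 24.0
```

Call:
drive_tool:
  series: [0,0,0,0,0,-0.2,-1,0,0,0,0,0,-0.4,-1,0,0,0,0.2,0,-0.4,-1,0,0,0,0.6,0,-0.4,-1,0,0,0,1.1,0,-0.4,-1,0,0,0,1.6,0,-0.4,-1,0,0,0,2.1,0,-0.4,-1,0,0,0,2.6,0,-0.4,-1,0,0,0,3.05,0,-0.4,-1,0,0,0,3.25,0,-0.4,-1]

```text
time: 5.97
ee_pos: [0.5696, 0.2488, 0.1828]
eef_rot: [0.716, 0.698, 0.001, -0.001]
ft_force: [-0.9, 0.3, -1.1]
width: 0.0323
grip_force: 24.1
```

Call:
drive_tool:
  series: [0,0,0,0,0,0,-1,0,0,0,0,0,0,-1,0,0,0,0,0,0.15,-1,0,0,0,0,0,0.28,-1,0,0,0,0,0,0.36,-1,0,0,0,0,0,0.4,-1,0,0,0,0,0,0.4,-1,0,0,0,0,0,0.4,-1]

```text
time: 6.63
ee_pos: [0.571, 0.2443, 0.167]
eef_rot: [0.718, 0.696, 0.0, 0.0]
ft_force: [-1.0, -0.9, 5.3]
width: 0.0325
grip_force: 25.0
```

Call:
drive_tool:
  series: [0,0,0,0,0,0,0.3,0,0,0,0,0,0,0.3,0,0,0,0,0,0,0.3,0,0,0,0,0,0,0.3,0,0,0,0,0,0,0.3,0,0,0,0,0,-0.4,0.3,0,0,0,0,0,-1.0,-1,0,0,0,0,0,-1.8,-1,0,0,0,0,0,-2.0,-1,0,0,0,0,0,-2.0,-1]

```text
time: 7.47
ee_pos: [0.5715, 0.2461, 0.2495]
eef_rot: [0.717, 0.697, 0.002, 0.001]
ft_force: [-0.8, -0.1, -0.2]
width: 0.0371
grip_force: 0.0
```

Run:
```python
from h import *
# push start: case +y side of pull
rel(.564,-.052,.24)
cv2.imwrite("pics/t3.png",crop(camera("top"),160,130,200,150,4))
```

```text
t 7.47 pos [0.5715 0.2461 0.2495] yaw 88.32 w 0.0371 F [-0.8 -0.1 -0.2] grip 0.0
  turn [ 0.04 -0.02  0.  ] shift [-7.46  0.03  0.22]
```

View pics/t3.png

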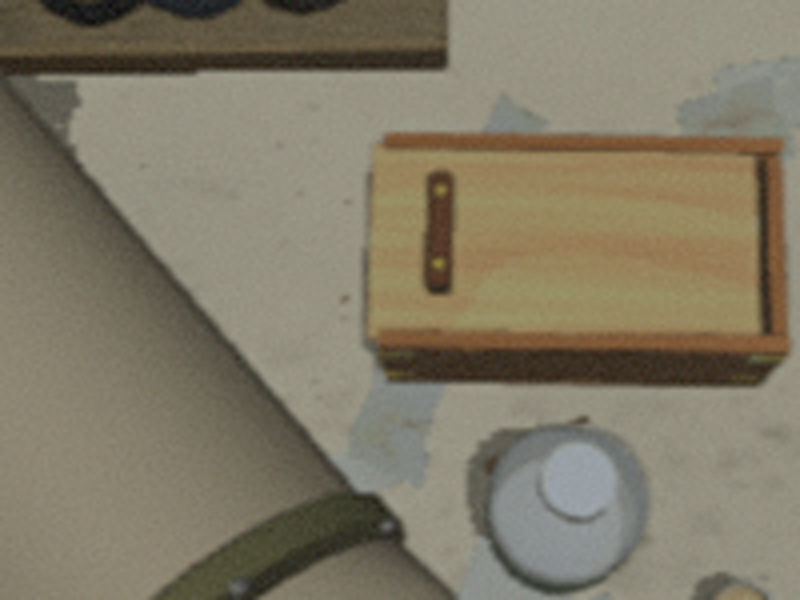

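The arm hides the bottle here, but the case and lid are unchanged, with the pull at (438,232). Next I'll go behind the pull with closed fingers and push it open.

Call:
drive_tool:
  series: [0,0,0,-0.5,0,0,-1,0,0,0,-1.4,0,0,-1,0,0,0,-2.4,0,0,-1,0,0,0,-3.4,0,0,-1,0,0,0,-4.4,0,0,-1,0,0,0,-5.4,0,0,-1,0,0,0,-6.4,0,0,-1,0,0,0,-7.2,0,0,-1,0,0,0,-7.5,0,0,-1,0,0,0,-7.5,0,0,-1]

```text
time: 8.35
ee_pos: [0.5609, -0.0592, 0.2449]
eef_rot: [0.72, 0.694, -0.001, -0.0]
ft_force: [-0.6, -0.8, -1.3]
width: 0.0005
grip_force: 0.0
```

Call:
drive_tool:
  series: [0,0,0,0,0,0.6,-1,0,0,0,0,0,1.3,-1,0,0,0,0,0,2.0,-1,0,0,0,0,0,2.6,-1,0,0,0,0,0,2.9,-1,0,0,0,0,0,2.9,-1]

```text
time: 8.85
ee_pos: [0.5607, -0.0529, 0.1284]
eef_rot: [0.717, 0.697, -0.001, -0.002]
ft_force: [-1.0, 0.5, 1.3]
width: 0.0006
grip_force: 0.0
```

```bash
python3 -c "
from h import *
rel(.568,.120,.134)"
```

```text
t 8.85 pos [ 0.5607 -0.0529  0.1284] yaw 88.43 w 0.0006 F [-1.   0.5  1.3] grip 0.0
  turn [-0.04 -0.02  0.02] shift [ 4.33  0.06 -0.14]
```

Call:
drive_tool:
  series: [0,0,0,0.1,0.05,-0.12,-1,0,0,0,0.4,0.05,-0.12,-1,0,0,0,0.7,0.05,-0.12,-1,0,0,0,1.0,0.05,-0.12,-1,0,0,0,1.3,0.05,-0.12,-1,0,0,0,1.6,0.05,-0.12,-1,0,0,0,1.9,0.05,-0.12,-1,0,0,0,2.2,0.05,-0.12,-1,0,0,0,2.5,0.05,-0.12,-1,0,0,0,2.8,0.05,-0.12,-1]

```text
time: 9.68
ee_pos: [0.567, 0.0584, 0.1353]
eef_rot: [0.717, 0.697, -0.0, 0.0]
ft_force: [1.1, -3.3, 0.6]
width: 0.0004
grip_force: 1.4
```

Call:
drive_tool:
  series: [0,0,0,0.3,0,0,-1,0,0,0,0.6,0,0,-1,0,0,0,0.9,0,0,-1,0,0,0,1.2,0,0,-1,0,0,0,1.45,0,0,-1,0,0,0,1.5,0,0,-1,0,0,0,1.5,0,0,-1]

```text
time: 10.27
ee_pos: [0.5682, 0.1188, 0.1351]
eef_rot: [0.717, 0.697, -0.0, -0.001]
ft_force: [0.1, 0.8, -0.0]
width: 0.0005
grip_force: 0.0
```

Run:
```python
from h import *
rel(.4645,-.362,.30)
a=crop(camera("side"),190,130,140,105,4); cv2.imwrite("pics/s4.png",a)
```

```text
t 10.27 pos [0.5682 0.1188 0.1351] yaw 88.42 w 0.0005 F [ 0.1  0.8 -0. ] grip 0.0
  turn [-0.02 -0.    0.02] shift [-12.08  -2.27  -4.13]
```

View pics/s4.png

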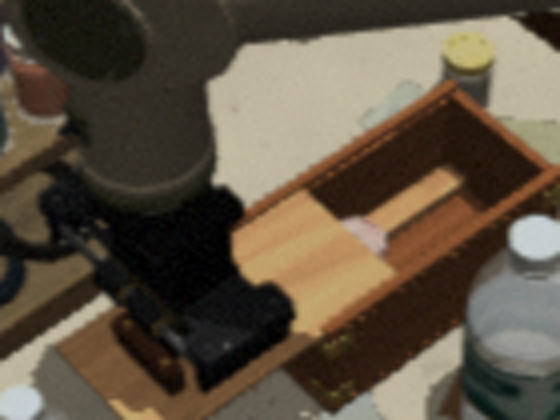

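The lid is open by about 145 mm. The magenta jar shows at crop (368,237), and the bottle's cap at (20,400) shows it standing clear. Next is the square jar: I'll hover beside it and find its yaw with the wrist camera.

Call:
drive_tool:
  series: [0,0,0,-0.1,0,-0.7,-1,0,0,0,-0.1,0,-1.7,-1,0,0,0,-0.3,0,-2.6,-1,0,0,0,-1.0,-0.1,-2.9,-1,0,0,0,-2.0,-0.2,-2.9,-1,0,0,0,-3.0,-0.3,-2.9,-1,0,0,0,-4.0,-0.5,-2.9,0.6,0,0,0,-5.0,-0.7,-2.9,0.6,0,0,0,-6.0,-0.9,-2.9,0.6,0,0,0,-7.0,-1.1,-2.9,0.6]

```text
time: 11.15
ee_pos: [0.5153, -0.1635, 0.2514]
eef_rot: [0.718, 0.696, -0.0, -0.0]
ft_force: [1.2, -0.7, -0.6]
width: 0.0195
grip_force: 0.0
```

Call:
drive_tool:
  series: [0,0,0,-1.0,-0.2,0,0.6,0,0,0,-2.0,-0.4,0,0.6,0,0,0,-3.0,-0.6,0,0.6,0,0,0,-4.0,-0.8,0,0.6,0,0,0,-5.0,-1.0,0,0.6,0,0,0,-6.0,-1.1,0,0.6,0,0,0,-6.7,-1.2,0,0.6,0,0,0,-7.1,-1.2,0,0.6,0,0,0,-7.1,-1.2,0,0.6,0,0,0,-7.1,-1.2,0,0.6]

```text
time: 11.98
ee_pos: [0.4595, -0.4443, 0.2506]
eef_rot: [0.718, 0.696, 0.0, -0.001]
ft_force: [0.1, 0.7, 0.2]
width: 0.0692
grip_force: 0.0
```

Run:
```python
from h import *
rel(.4645,-.362,.25)
c=get_calibration("wrist"); im=camera("wrist")
np.save("w2.npy",im); import pickle; pickle.dump(c,open("w2.pkl","wb"))
print(c["xyz"], proj(c,[.4645,-.362,.085]),proj(c,[.4645,-.362,.0]))
T=get_calibration("top"); t=camera("top"); np.save("t2.npy",t)
u,v=map(int,proj(c,[.4645,-.362,.04])); u0=max(0,min(u-100,360)); v0=max(0,min(v-75,270)); print(u0,v0)
tc=proj(T,[.564,-.092,.1]).astype(int); print("top case crop",tc-[100,55])
A=np.vstack([crop(im,u0,v0,200,150,2.5),])
B=crop(t,tc[0]-100,tc[1]-40,200,82,2.5)
cv2.imwrite("pics/m5.png",np.vstack([A,B])); print(A.shape,B.shape,"topcrop origin",tc[0]-100,tc[1]-40)
```

```text
t 11.98 pos [ 0.4595 -0.4443  0.2506] yaw 88.21 w 0.0692 F [0.1 0.7 0.2] grip 0.0
  turn [-0.   -0.02 -0.02] shift [2.06 0.06 0.02]
[ 0.46198749 -0.36908548  0.39105026] [287.26286894 115.11473417] [286.74325049 116.8079533 ]
186 41
top case crop [204 136]
(375, 500, 3) (205, 500, 3) topcrop origin 204 151
```

View pics/m5.png

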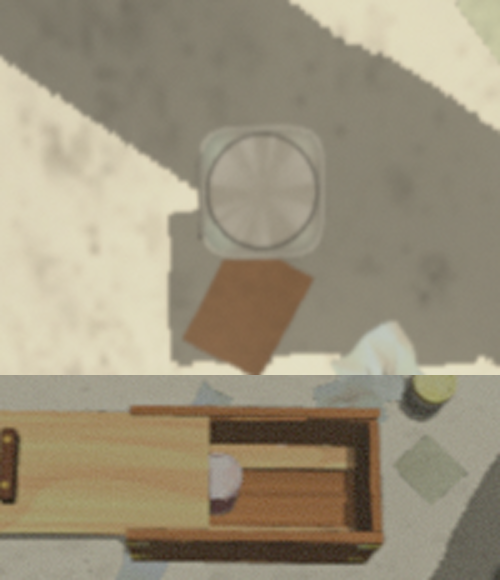

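The wrist crop shows the square jar from straight above. Its cap centre is at (262,190) and its sides are aligned with the picture to about 1°. The lower panel shows the open case, with rim corners at (130,407), (381,409), (383,541) and (126,537), and magenta's right edge at (242,480).

Run:
```python
from h import *
import pickle
np.set_printoptions(precision=4,suppress=True)
c=pickle.load(open("w2.pkl","rb")); im=np.load("w2.npy")
print("cap",onz(c,186+262.5/2.5,41+190/2.5,.085))
T=get_calibration("top"); t=lambda x,y:(204+x/2.5,151+(y-375)/2.5)
for p in [(130,407),(381,409),(383,541),(126,537)]: print("rim",onz(T,*t(*p),.109))
print("magenta right",onz(T,*t(242,480),.082),"end wall inner top",onz(T,*t(371,475),.104))
# square yaw: gradient orientation around body edges in wrist image
g=cv2.cvtColor(im,cv2.COLOR_RGB2GRAY)
circ=cv2.HoughCircles(g[60:175,230:350],cv2.HOUGH_GRADIENT,1,50,param1=80,param2=15,minRadius=18,maxRadius=28)
print("hough",circ)
rel(.4645,-.362,.078)
```

```text
cap [ 0.468  -0.3638  0.085 ]
rim [0.6331 0.0232 0.109 ]
rim [ 0.6269 -0.2169  0.109 ]
rim [ 0.4976 -0.2104  0.109 ]
rim [0.5055 0.0276 0.109 ]
magenta right [ 0.5664 -0.0836  0.082 ] end wall inner top [ 0.5629 -0.2043  0.104 ]
hough [[[59.5 58.5 23. ]]]
t 12.08 pos [ 0.4607 -0.4425  0.2513] yaw 88.39 w 0.0695 F [-0.   0.5  0.6] grip 0.0
  turn [ 0.   -0.02  0.02] shift [2.01 0.04 4.33]
```

Call:
drive_tool:
  series: [0,0,0,0.6,0,0,0.6,0,0,0,1.4,0.05,0,0.6,0,0,0,2.0,0.08,0.4,0.6,0,0,0,2.0,0.08,1.3,0.6,0,0,0,2.0,0.08,2.2,0.6,0,0,0,2.0,0.08,3.0,0.6,0,0,0,2.0,0.08,3.6,0.6,0,0,0,2.0,0.08,3.9,0.6,0,0,0,2.0,0.08,4.05,0.6,0,0,0,2.0,0.08,4.05,0.6]

```text
time: 12.92
ee_pos: [0.4659, -0.3632, 0.0892]
eef_rot: [0.717, 0.697, 0.0, -0.0]
ft_force: [-0.0, 0.9, 1.5]
width: 0.0699
grip_force: 0.0
```

Call:
drive_tool:
  series: [0,0,0,0,0,0,-1,0,0,0,0,0,0,-1,0,0,0,0,0,0,-1,0,0,0,0,0,0,-1,0,0,0,0,0,0,-1,0,0,0,0,0,0,-1,0,0,0,0,0,0,-1,0,0,0,0,0,0,-1]
  grip_force: 25

```text
time: 13.58
ee_pos: [0.4663, -0.3643, 0.0901]
eef_rot: [0.717, 0.697, 0.0, 0.001]
ft_force: [1.5, 0.0, 6.7]
width: 0.0449
grip_force: 24.8
```

```bash
python3 -c "
from h import *
rel(.564,-.250,.22)"
```

```text
t 13.58 pos [ 0.4663 -0.3643  0.0901] yaw 88.31 w 0.0449 F [1.5 0.  6.7] grip 24.8
  turn [0.02 0.02 0.  ] shift [ 2.93  2.36 -3.25]
```

Call:
drive_tool:
  series: [0,0,0,0,0,-0.3,-1,0,0,0,0,0,-0.8,-1,0,0,0,0,0,-1.4,-1,0,0,0,0.2,0.2,-2.0,-1,0,0,0,0.6,0.6,-2.6,-1,0,0,0,1.2,1.1,-3.1,-1,0,0,0,1.8,1.6,-3.3,-1,0,0,0,2.4,2.1,-3.3,-1,0,0,0,2.8,2.36,-3.3,-1,0,0,0,2.93,2.36,-3.3,-1]

```text
time: 14.42
ee_pos: [0.5656, -0.2449, 0.2217]
eef_rot: [0.715, 0.699, 0.001, -0.001]
ft_force: [0.1, 1.2, -1.7]
width: 0.0448
grip_force: 24.8
```

Call:
drive_tool:
  series: [0,0,0,0,0,0,-1,0,0,0,0,0,0,-1,0,0,0,0,0,0,-1]

```text
time: 14.67
ee_pos: [0.5625, -0.2513, 0.2212]
eef_rot: [0.718, 0.696, -0.001, -0.0]
ft_force: [-1.2, 0.1, -2.6]
width: 0.0448
grip_force: 24.8
```

Run:
```python
from h import *
import pickle
rel(.564,-.170,.22)
c=get_calibration("wrist"); im=camera("wrist")
np.save("w3.npy",im); pickle.dump(c,open("w3.pkl","wb"))
print(c["xyz"])
cv2.imwrite("pics/w6.png",crop(im,0,0,560,420,1.4))
```

```text
t 14.67 pos [ 0.5625 -0.2513  0.2212] yaw 88.19 w 0.0448 F [-1.2  0.1 -2.6] grip 24.8
  turn [-0.02  0.   -0.02] shift [ 2.03 -0.03  0.03]
[ 0.56508622 -0.1758068   0.36149551]
```

View pics/w6.png

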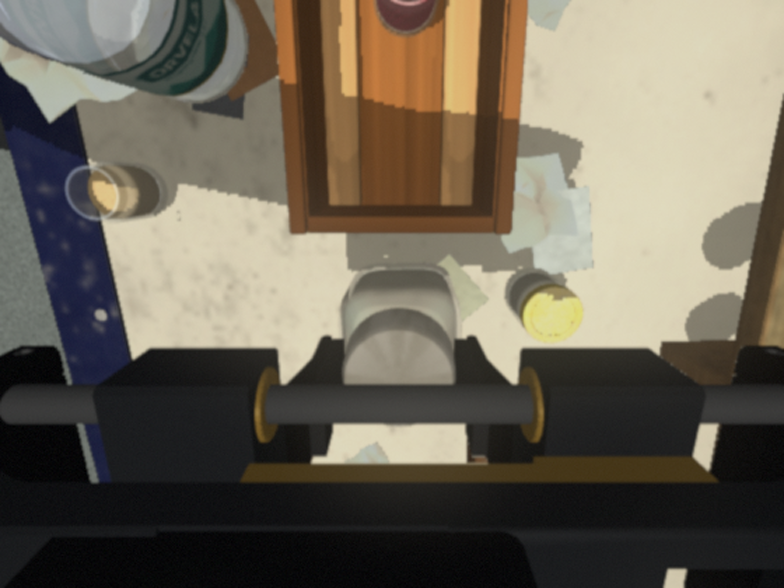

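The wrist view shows the case's empty end. The outer rim corners at the +y end are at (290,233) and (512,233). The channel edges are at about x=359 and 442, the floor end is at y≈205, and magenta's near edge is at about (408,33). The jar hangs upright with its cap centred at x=400.

Run:
```python
from h import *
import pickle
np.set_printoptions(precision=4,suppress=True)
c=pickle.load(open("w3.pkl","rb")); k=1/1.4
def P(n,x,y,z): print(n,onz(c,x*k,y*k,z))
P("rimL",290,233,.104);P("rimR",512,233,.104)
P("rimL far",278,0,.109);P("rimR far",527,0,.109)
P("ledgeL near",358,205,.023);P("ledgeR near",443,205,.023)
P("ledgeL far",358,20,.023);P("ledgeR far",441,20,.023)
P("wall inner top",400,216,.104);P("wall base",400,205,.008)
P("magenta edge top",408,33,.082);P("magenta edge lower",408,33,.06)
P("cap centre @.2162",400,358,.216)
print(R.from_quat(c["rotation"]).apply([0,0,-1]))
```

```text
rimL [ 0.4981 -0.2097  0.104 ]
rimR [ 0.6321 -0.214   0.104 ]
rimL far [ 0.5055 -0.0891  0.109 ]
rimR far [ 0.6337 -0.0934  0.109 ]
ledgeL near [ 0.5323 -0.2003  0.023 ]
ledgeR near [ 0.5985 -0.2024  0.023 ]
ledgeL far [ 0.5397 -0.0736  0.023 ]
ledgeR far [ 0.5976 -0.0755  0.023 ]
wall inner top [ 0.5648 -0.2017  0.104 ]
wall base [ 0.565  -0.2025  0.008 ]
magenta edge top [ 0.5728 -0.099   0.082 ]
magenta edge lower [ 0.5734 -0.0929  0.06  ]
cap centre @.2162 [ 0.5633 -0.2425  0.216 ]
[-0.01   -0.2746 -0.9615]
```

Call:
drive_tool:
  series: [0,0,0,0.3,0,0,-1,0,0,0,0.8,0,0,-1,0,0,0,1.3,0,0,-1,0,0,0,1.75,0,0,-1,0,0,0,2.0,0,0,-1,0,0,0,2.03,0,0,-1,0,0,0,2.03,0,0,-1,0,0,0,2.03,0,0,-1]

```text
time: 15.38
ee_pos: [0.5658, -0.1699, 0.2213]
eef_rot: [0.718, 0.696, -0.0, 0.0]
ft_force: [0.0, 0.1, -2.2]
width: 0.0448
grip_force: 24.8
```

```bash
python3 -c "
from h import *
import time
rel(.5652,-.170,.0985)
for i in range(2):
  camera('top'); rel(.5652,-.170,.0985)"
```

```text
t 15.38 pos [ 0.5658 -0.1699  0.2213] yaw 88.23 w 0.0448 F [ 0.   0.1 -2.2] grip 24.8
  turn [-0.    0.   -0.02] shift [-0.   -0.01  3.07]
t 15.43 pos [ 0.5657 -0.1701  0.2212] yaw 88.2 w 0.045 F [ 0.5 -0.6 -1.7] grip 24.8
  turn [-0.    0.   -0.02] shift [ 0.   -0.01  3.07]
t 15.48 pos [ 0.5658 -0.17    0.2212] yaw 88.2 w 0.0445 F [ 0.   1.1 -2.1] grip 24.8
  turn [-0.    0.   -0.02] shift [ 0.   -0.01  3.07]
```

Well placed. I'll lower most of the way and check the force, then finish.

Call:
drive_tool:
  series: [0,0,0,0,-0.01,0.3,-1,0,0,0,0,-0.01,0.8,-1,0,0,0,0,-0.01,1.3,-1,0,0,0,0,-0.01,1.7,-1,0,0,0,0,-0.01,2.1,-1,0,0,0,0,-0.01,2.4,-1,0,0,0,0,-0.01,2.6,-1,0,0,0,0,-0.01,2.7,-1,0,0,0,0,-0.01,2.8,-1,0,0,0,0,-0.01,2.85,-1]

```text
time: 16.32
ee_pos: [0.5658, -0.1685, 0.1073]
eef_rot: [0.717, 0.697, 0.0, 0.0]
ft_force: [0.2, -0.3, -0.7]
width: 0.045
grip_force: 24.8
```

Call:
drive_tool:
  series: [0,0,0,0,0,0.06,-1,0,0,0,0,0,0.12,-1,0,0,0,0,0,0.17,-1,0,0,0,0,0,0.21,-1,0,0,0,0,0,0.21,-1,0,0,0,0,0,0.21,-1]

```text
time: 16.82
ee_pos: [0.5656, -0.1684, 0.099]
eef_rot: [0.717, 0.697, -0.0, 0.0]
ft_force: [-0.3, 0.6, -1.5]
width: 0.0448
grip_force: 24.8
```

It's in the channel with about a millimetre left to go. I'll lower a touch, open partway and rise.

Call:
drive_tool:
  series: [0,0,0,0,0,0.04,-1,0,0,0,0,0,0.04,0.45,0,0,0,0,0,0.04,0.45,0,0,0,0,0,0.04,0.45,0,0,0,0,0,0.04,0.45,0,0,0,0,0,-0.3,0.45,0,0,0,0,0,-1.0,0.45,0,0,0,0,0,-2.0,0.45,0,0,0,0,0,-3.0,0.45,0,0,0,0,0,-3.9,0.45]

```text
time: 17.65
ee_pos: [0.5655, -0.168, 0.2586]
eef_rot: [0.717, 0.697, 0.0, 0.001]
ft_force: [1.3, -1.0, -0.4]
width: 0.0629
grip_force: 0.0
```

Run:
```python
from h import *
rel(.421,.262,.25)
T=get_calibration("top"); g=cv2.cvtColor(camera("top"),cv2.COLOR_RGB2GRAY)
def cap(n,p,rmm):
    u,v=map(int,proj(T,p)); w=28; f=210/np.tan(np.radians(T["fovy"]/2)); rr=f*rmm/(T["xyz"][2]-p[2])
    G=cv2.resize(g[v-w:v+w,u-w:u+w],None,fx=4,fy=4,interpolation=cv2.INTER_CUBIC)
    c=cv2.HoughCircles(G,cv2.HOUGH_GRADIENT,1,200,param1=80,param2=12,minRadius=int(rr*4*.85),maxRadius=int(rr*4*1.15))
    if c is not None: x,y,q=c[0][0]; print(n,onz(T,u-w+x/4,v-w+y/4,p[2]).round(4),q/4,rr)
    else: print(n,None)
cap("round",[.4205,.344,.087],.025)
cap("bottle",[.57,.245,.168],.016)
cap("square",[.5635,-.17,.093],.023)
```

```text
t 17.65 pos [ 0.5655 -0.168   0.2586] yaw 88.34 w 0.0629 F [ 1.3 -1.  -0.4] grip 0.0
  turn [0.02 0.   0.  ] shift [10.64 -3.92  0.21]
round [0.418  0.3192 0.087 ] 11.825 10.797520428027708
bottle [0.5697 0.2414 0.168 ] 6.7 7.584915034766181
square None
```

Call:
drive_tool:
  series: [0,0,0,0.5,-0.2,0,0.6,0,0,0,1.4,-0.5,0,0.6,0,0,0,2.3,-0.85,0,0.6,0,0,0,3.2,-1.2,0,0.6,0,0,0,4.1,-1.5,0,0.6,0,0,0,5.0,-1.85,0,0.6,0,0,0,5.9,-2.2,0,0.6,0,0,0,6.8,-2.5,0,0.6,0,0,0,7.7,-2.85,0,0.6,0,0,0,8.6,-3.2,0,0.6]

```text
time: 18.53
ee_pos: [0.4468, 0.181, 0.256]
eef_rot: [0.717, 0.697, 0.0, 0.001]
ft_force: [-0.1, 0.5, -0.0]
width: 0.0694
grip_force: 0.0
```

Call:
drive_tool:
  series: [0,0,0,0.9,-0.35,0.1,0.6,0,0,0,1.6,-0.6,0.2,0.6,0,0,0,2.0,-0.72,0.2,0.6,0,0,0,2.04,-0.72,0.2,0.6,0,0,0,2.04,-0.72,0.2,0.6,0,0,0,2.04,-0.72,0.2,0.6]

```text
time: 19.03
ee_pos: [0.4218, 0.2608, 0.2473]
eef_rot: [0.718, 0.696, -0.0, 0.0]
ft_force: [1.1, -1.6, -0.4]
width: 0.0698
grip_force: 0.0
```

```bash
cat >> h.py <<'E'
def wcap(p,r):
    c=get_calibration("wrist"); im=camera("wrist"); f=210/np.tan(np.radians(c["fovy"]/2))
    u,v=map(int,proj(c,p)); w=55; v0=max(v-w,0); g=cv2.cvtColor(im,cv2.COLOR_RGB2GRAY)[v0:v+w,u-w:u+w]
    rr=f*r/np.linalg.norm(c["xyz"]-p); G=cv2.resize(g,None,fx=3,fy=3,interpolation=cv2.INTER_CUBIC)
    k=cv2.HoughCircles(G,cv2.HOUGH_GRADIENT,1,15,param1=80,param2=12,minRadius=int(rr*2.7),maxRadius=int(rr*3.3))
    for x,y,q in ([] if k is None else k[0][:4]): print("cap",onz(c,u-w+x/3,v0+y/3,p[2]).round(4),"r px",q/3,"exp",rr)
E
python3 - <<'E'
from h import *
rel(.4205,.344,.0915)
wcap(np.array([.4205,.344,.087]),.025)
c=get_calibration("wrist");wcap(np.array([.4205,.344,.087]),.025)
rel(.4205,.344,.0915)
E
```

```text
t 19.03 pos [0.4218 0.2608 0.2473] yaw 88.27 w 0.0698 F [ 1.1 -1.6 -0.4] grip 0.0
  turn [ 0.  0. -0.] shift [ 2.08 -0.1   3.89]
cap [0.4218 0.347  0.087 ] r px 26.733332 exp 25.311436603341544
cap [0.4301 0.3509 0.087 ] r px 24.300001 exp 25.311436603341544
cap [0.4231 0.3474 0.087 ] r px 25.633333 exp 25.320188460334975
cap [0.4226 0.343  0.087 ] r px 22.9 exp 25.320188460334975
t 19.13 pos [0.4221 0.2603 0.2471] yaw 88.19 w 0.0699 F [ 0.3 -0.7 -0.6] grip 0.0
  turn [ 0.    0.   -0.02] shift [ 2.09 -0.11  3.89]
```

Call:
drive_tool:
  series: [0,0,0,0.6,0,0,0.6,0,0,0,1.5,-0.03,0,0.6,0,0,0,2.1,-0.05,0.4,0.6,0,0,0,2.13,-0.05,1.3,0.6,0,0,0,2.13,-0.05,2.2,0.6,0,0,0,2.13,-0.05,2.9,0.6,0,0,0,2.13,-0.05,3.4,0.6,0,0,0,2.13,-0.05,3.75,0.6,0,0,0,2.13,-0.05,3.89,0.6,0,0,0,2.13,-0.05,3.89,0.6]

```text
time: 19.97
ee_pos: [0.4221, 0.3461, 0.0907]
eef_rot: [0.718, 0.696, -0.001, -0.0]
ft_force: [-0.4, 0.9, 0.2]
width: 0.0696
grip_force: 0.0
```

Call:
drive_tool:
  series: [0,0,0,0,0,0,-1,0,0,0,0,0,0,-1,0,0,0,0,0,0,-1,0,0,0,0,0,0,-1,0,0,0,0,0,0,-1,0,0,0,0,0,0,-1,0,0,0,0,0,0,-1]
  grip_force: 25

```text
time: 20.55
ee_pos: [0.4224, 0.3472, 0.0922]
eef_rot: [0.717, 0.697, 0.001, 0.0]
ft_force: [0.5, 0.0, 7.0]
width: 0.0495
grip_force: 25.0
```

```bash
python3 -c "
from h import *
rel(.5668,-.113,.23)"
```

```text
t 20.55 pos [0.4224 0.3472 0.0922] yaw 88.31 w 0.0495 F [0.5 0.  7. ] grip 25.0
  turn [ 0.02 -0.    0.  ] shift [-11.39   3.95  -3.45]
```

Call:
drive_tool:
  series: [0,0,0,0,0,-0.4,-1,0,0,0,0,0,-1.1,-1,0,0,0,0,0,-1.9,-1,0,0,0,0,0,-2.7,-1,0,0,0,-0.3,0.1,-3.4,-1,0,0,0,-0.9,0.3,-3.9,-1,0,0,0,-1.6,0.55,-3.95,-1,0,0,0,-2.4,0.83,-3.95,-1,0,0,0,-3.2,1.1,-3.95,-1,0,0,0,-4.0,1.38,-3.95,-1]

```text
time: 21.38
ee_pos: [0.4723, 0.1837, 0.2494]
eef_rot: [0.717, 0.697, -0.0, 0.0]
ft_force: [0.3, -0.1, -1.7]
width: 0.0498
grip_force: 25.0
```

Call:
drive_tool:
  series: [0,0,0,-0.8,0.28,0,-1,0,0,0,-1.6,0.56,0,-1,0,0,0,-2.4,0.84,0,-1,0,0,0,-3.2,1.1,0,-1,0,0,0,-4.0,1.4,0,-1,0,0,0,-4.8,1.67,0,-1,0,0,0,-5.6,1.95,0,-1,0,0,0,-6.3,2.2,0,-1,0,0,0,-6.9,2.4,0,-1,0,0,0,-7.3,2.57,0,-1]

```text
time: 22.22
ee_pos: [0.5664, -0.1128, 0.2488]
eef_rot: [0.718, 0.696, -0.001, -0.0]
ft_force: [-0.8, 0.2, -2.0]
width: 0.0499
grip_force: 25.0
```

Call:
drive_tool:
  series: [0,0,0,-0.09,0,0,-1,0,0,0,-0.09,0,0,-1,0,0,0,-0.09,0,0,-1,0,0,0,-0.09,0,0,-1]

```text
time: 22.55
ee_pos: [0.5663, -0.1112, 0.2495]
eef_rot: [0.717, 0.697, 0.0, -0.0]
ft_force: [-0.1, -0.4, -2.2]
width: 0.0495
grip_force: 25.0
```

Run:
```python
from h import *
rel(.5668,-.113,.1005)
T=get_calibration("side"); im=camera("wrist"); np.save("w7.npy",im)
rel(.5668,-.113,.1005)
```

```text
t 22.55 pos [ 0.5663 -0.1112  0.2495] yaw 88.45 w 0.0495 F [-0.1 -0.4 -2.2] grip 25.0
  turn [ 0.   -0.    0.04] shift [-0.05  0.01  3.72]
t 22.6 pos [ 0.5663 -0.1114  0.2496] yaw 88.45 w 0.0497 F [-0.1  0.5 -2.4] grip 25.0
  turn [ 0.   -0.    0.04] shift [-0.04  0.01  3.73]
```

Call:
drive_tool:
  series: [0,0,0,-0.03,0.01,0.3,-1,0,0,0,-0.03,0.01,0.9,-1,0,0,0,-0.03,0.01,1.5,-1,0,0,0,-0.03,0.01,2.0,-1,0,0,0,-0.03,0.01,2.4,-1,0,0,0,-0.03,0.01,2.7,-1,0,0,0,-0.03,0.01,2.95,-1,0,0,0,-0.03,0.01,3.15,-1,0,0,0,-0.03,0.01,3.35,-1,0,0,0,-0.03,0.01,3.5,-1]

```text
time: 23.43
ee_pos: [0.5669, -0.1144, 0.1089]
eef_rot: [0.717, 0.697, 0.0, 0.0]
ft_force: [-1.6, -0.8, -1.6]
width: 0.0494
grip_force: 25.0
```

Call:
drive_tool:
  series: [0,0,0,0,0,0.07,-1,0,0,0,0,0,0.13,-1,0,0,0,0,0,0.18,-1,0,0,0,0,0,0.22,-1,0,0,0,0,0,0.22,-1,0,0,0,0,0,0.22,-1]

```text
time: 23.93
ee_pos: [0.5669, -0.1144, 0.1008]
eef_rot: [0.717, 0.697, 0.0, 0.0]
ft_force: [0.1, -0.1, -1.5]
width: 0.0494
grip_force: 25.0
```

Call:
drive_tool:
  series: [0,0,0,0,0,0.04,-1,0,0,0,0,0,0.04,0.5,0,0,0,0,0,0.04,0.5,0,0,0,0,0,0.04,0.5,0,0,0,0,0,0.04,0.5,0,0,0,0,0,-0.3,0.5,0,0,0,0,0,-1.0,0.5,0,0,0,0,0,-2.0,0.5,0,0,0,0,0,-3.0,0.5,0,0,0,0,0,-3.75,0]

```text
time: 24.77
ee_pos: [0.5672, -0.114, 0.255]
eef_rot: [0.717, 0.697, 0.001, 0.001]
ft_force: [0.6, 0.2, 0.0]
width: 0.0628
grip_force: 0.0
```

```bash
python3 -c "
from h import *
rel(.573,.185,.25)"
```

```text
t 24.77 pos [ 0.5672 -0.114   0.255 ] yaw 88.35 w 0.0628 F [0.6 0.2 0. ] grip 0.0
  turn [0.04 0.   0.02] shift [ 7.48 -0.07  0.12]
```

Call:
drive_tool:
  series: [0,0,0,-0.6,0,0,-1,0,0,0,-1.4,0,0,-1,0,0,0,-2.2,0,0,-1,0,0,0,-2.7,0,0,-1,0,0,0,-2.75,0,0,-1,0,0,0,-2.75,0,0,-1,0,0,0,-2.75,0,0,-1,0,0,0,-2.75,0,0,-1]

```text
time: 25.43
ee_pos: [0.5639, -0.2226, 0.2512]
eef_rot: [0.717, 0.697, 0.0, 0.0]
ft_force: [1.3, 0.8, -0.3]
width: 0.0134
grip_force: 0.0
```

Run:
```python
from h import *
wcap(np.array([.565,-.168,.093]),.023); print("-- round")
wcap(np.array([.567,-.114,.095]),.025); print("-- magenta")
wcap(np.array([.568,-.060,.082]),.019)
T=get_calibration("top"); t=camera("top"); s=camera("side")
rel(.575,.185,.25)
```

```text
cap [ 0.5669 -0.1679  0.093 ] r px 21.366667 exp 23.403650258804415
cap [ 0.5673 -0.1182  0.093 ] r px 25.1 exp 23.403650258804415
-- round
cap [ 0.5676 -0.1168  0.095 ] r px 26.233332 exp 25.52032903894631
cap [ 0.5677 -0.1126  0.095 ] r px 25.933334 exp 25.52032903894631
-- magenta
cap [ 0.5754 -0.0656  0.082 ] r px 19.466667 exp 17.99724958543822
t 25.68 pos [ 0.5637 -0.2237  0.2507] yaw 88.37 w 0.0015 F [-0.5  0.3  1.1] grip 0.0
  turn [0.   0.   0.02] shift [ 1.022e+01 -1.000e-02  2.000e-02]
```

The caps are found where expected: square at y=-0.168, round at y≈-0.114 and magenta at about -0.066. Now I'll go round to the outer side of the pull.

Call:
drive_tool:
  series: [0,0,0,0.6,0,0,-1,0,0,0,1.6,0,0,-1,0,0,0,2.6,0,0,-1,0,0,0,3.6,0,0,-1,0,0,0,4.6,0,0,-1,0,0,0,5.6,0,0,-1,0,0,0,6.6,0,0,-1,0,0,0,7.6,0,0,-1,0,0,0,8.5,0,0,-1,0,0,0,9.3,0,0,-1]

```text
time: 26.52
ee_pos: [0.5739, 0.1505, 0.2508]
eef_rot: [0.717, 0.697, 0.0, 0.0]
ft_force: [0.2, -1.2, -0.4]
width: 0.0003
grip_force: 0.0
```

Call:
drive_tool:
  series: [0,0,0,0.6,0,0,-1,0,0,0,0.8,0,0,-1,0,0,0,0.8,0,0.4,-1,0,0,0,0.8,0,1.1,-1,0,0,0,0.8,0,1.8,-1,0,0,0,0.8,0,2.4,-1,0,0,0,0.8,0,2.75,-1,0,0,0,0.8,0,2.9,-1,0,0,0,0.8,0,2.9,-1]

```text
time: 27.27
ee_pos: [0.5751, 0.1789, 0.1337]
eef_rot: [0.718, 0.697, -0.001, -0.0]
ft_force: [-0.2, -1.3, -0.0]
width: 0.0001
grip_force: 0.0
```

```bash
python3 -c "
from h import *
rel(.570,.010,.135)"
```

```text
t 27.27 pos [0.5751 0.1789 0.1337] yaw 88.3 w 0.0001 F [-0.2 -1.3 -0. ] grip 0.0
  turn [-0.02  0.   -0.  ] shift [-4.23 -0.   -0.03]
```

Call:
drive_tool:
  series: [0,0,0,-0.2,0,-0.03,-1,0,0,0,-0.5,0,-0.03,-1,0,0,0,-0.75,0,-0.03,-1,0,0,0,-1.0,0,-0.03,-1,0,0,0,-1.3,0,-0.03,-1,0,0,0,-1.6,0,-0.03,-1,0,0,0,-1.9,0,-0.03,-1,0,0,0,-2.2,0,-0.03,-1,0,0,0,-2.5,0,-0.03,-1,0,0,0,-2.8,0,-0.03,-1]

```text
time: 28.1
ee_pos: [0.5721, 0.0662, 0.1357]
eef_rot: [0.718, 0.697, 0.0, 0.0]
ft_force: [1.3, 2.7, 2.1]
width: 0.0007
grip_force: 1.4
```

Call:
drive_tool:
  series: [0,0,0,-0.25,0,0,-1,0,0,0,-0.5,0,0,-1,0,0,0,-0.75,0,0,-1,0,0,0,-0.95,0,0,-1,0,0,0,-1.1,0,0,-1,0,0,0,-1.2,0,0,-1,0,0,0,-1.25,0,0,-1,0,0,0,-1.3,0,0,-1,0,0,0,-1.35,0,0,-1,0,0,0,-1.4,0,0,-1]

```text
time: 28.93
ee_pos: [0.5704, 0.0118, 0.1356]
eef_rot: [0.717, 0.697, -0.0, -0.0]
ft_force: [0.4, 2.2, -0.9]
width: 0.0007
grip_force: 1.1
```

Call:
drive_tool:
  series: [0,0,0,-0.03,0,0,-1,0,0,0,-0.06,0,0,-1,0,0,0,-0.09,0,0,-1,0,0,0,-0.12,0,0,-1,0,0,0,-0.15,0,0,-1,0,0,0,-0.18,0,0,-1]

```text
time: 29.43
ee_pos: [0.5701, 0.0048, 0.1357]
eef_rot: [0.717, 0.697, 0.0, -0.0]
ft_force: [0.2, 6.2, -2.4]
width: 0.0003
grip_force: 3.2
```

Call:
drive_tool:
  series: [0,0,0,-0.03,0,0,-1,0,0,0,-0.06,0,0,-1,0,0,0,-0.06,0,0,-1]

```text
time: 29.68
ee_pos: [0.5701, 0.0047, 0.1357]
eef_rot: [0.717, 0.697, 0.001, -0.001]
ft_force: [0.6, 10.4, -2.4]
width: 0.0006
grip_force: 5.2
```

The force rose to 10 N with no further movement, so the lid is at its stop. I'll back off, rise and check the end gap in numbers.

Call:
drive_tool:
  series: [0,0,0,0.2,0,0,-1,0,0,0,0.5,0,0,-1,0,0,0,0.6,0,-0.4,-1,0,0,0,0.6,0,-1.2,-1,0,0,0,0.6,0,-2.1,-1,0,0,0,0.6,0,-2.9,-1,0,0,0,0.6,-0.4,-3.4,-1,0,0,0,0.6,-1.0,-3.6,-1,0,0,0,0.6,-1.2,-3.6,-1,0,0,0,0.6,-1.2,-3.6,-1]

```text
time: 30.52
ee_pos: [0.522, 0.0277, 0.2805]
eef_rot: [0.717, 0.697, -0.0, 0.001]
ft_force: [1.0, -0.3, 0.4]
width: 0.0004
grip_force: 0.0
```

Run:
```python
from h import *
np.set_printoptions(linewidth=200)
T=get_calibration("top"); new=cv2.cvtColor(camera("top"),cv2.COLOR_RGB2GRAY)
old=cv2.cvtColor(cv2.imread("pics/top0.png"),cv2.COLOR_BGR2GRAY)
u0=int(proj(T,[.565,-.19,.104])[0]); rows=slice(182,200)
print("new",new[rows,u0-4:u0+22].mean(0).astype(int))
o=cv2.resize(old,(560,420),interpolation=cv2.INTER_AREA)
print("old",o[rows,u0-4:u0+22].mean(0).astype(int))
# pull column
print("pullnew",new[rows,255:285].mean(0).astype(int)); print("pullold",o[rows,255:285].mean(0).astype(int))
# bottle check in the top and side views
S=get_calibration("side"); print("bottle px side",proj(S,[.571,.244,.168]),proj(S,[.571,.244,0]))
rel(.57,.0,.25)
d=np.abs(camera("side").astype(int).sum(2)-cv2.resize(cv2.imread("pics/side0.png"),(560,420),interpolation=cv2.INTER_AREA).astype(int).sum(2))>110
n,l,st,ce=cv2.connectedComponentsWithStats(cv2.morphologyEx(d.astype(np.uint8),cv2.MORPH_OPEN,np.ones((3,3))))
print([list(map(int,x)) for x in st[1:] if x[4]>40])
```

```text
new [127 127 127 127 127 127 127 127 127 122 108  94  89  95 116 134 140 140 139 139 136 132 129 126 125 124]
old [136 136 136 136 136 138 134 108  61  56  84  98  99 104 124 141 149 149 149 147 145 141 138 135 134 134]
pullnew [132 131 131 132 130 129 129 128 129 128 128 127 127 126 125 124 123 123 123 122 121 121 120 119 119 119 118 116 116 114]
pullold [140 140 139 139 138 139 139 139 140 137 121  91  68  69  75  73  67  75 108 131 137 137 136 135 135 135 136 135 135 136]
bottle px side [194.47495977 230.25597787] [203.81712119 262.28485749]
t 30.57 pos [0.5227 0.0271 0.2798] yaw 88.29 w 0.0004 F [ 0.8 -0.3  0.2] grip 0.0
  turn [ 0.    0.02 -0.  ] shift [-0.64  1.2   0.75]
[[541, 0, 19, 47, 450], [527, 6, 10, 21, 75], [239, 22, 224, 121, 6748], [232, 53, 40, 35, 887], [424, 61, 125, 54, 3652], [245, 75, 53, 47, 955], [308, 80, 22, 15, 196], [323, 84, 23, 14, 148], [538, 98, 22, 15, 94], [519, 117, 41, 50, 684], [232, 119, 35, 26, 438], [510, 120, 17, 30, 139], [242, 123, 62, 60, 2026], [444, 158, 7, 8, 43], [354, 160, 23, 23, 311], [414, 163, 28, 29, 414], [426, 182, 44, 82, 774], [257, 185, 16, 17, 79], [249, 192, 25, 22, 215], [534, 200, 14, 14, 130], [229, 202, 14, 8, 63], [214, 212, 29, 20, 236], [247, 222, 29, 32, 536], [191, 227, 10, 12, 76], [221, 227, 27, 21, 338], [459, 236, 15, 15, 137], [278, 243, 48, 40, 779], [186, 245, 29, 28, 474], [417, 264, 14, 29, 209], [383, 276, 28, 33, 450], [404, 287, 26, 46, 548], [428, 296, 9, 19, 93], [466, 300, 23, 42, 377], [354, 309, 18, 22, 204], [192, 310, 24, 19, 299], [431, 317, 6, 18, 81], [409, 327, 14, 12, 104], [359, 337, 9, 19, 110], [444, 337, 24, 22, 272], [370, 357, 20, 14, 161]]
```

The dark gap at the end wall is gone, so the lid is shut. The changed pixels in the side view at (196,233) and (200,259) match the bottle standing upright where I left it. Handing in.

```bash
python3 -c "
from h import *
print(r.close_job())"
```

```text
the job is handed in; nothing more can be done
None
```

The job is handed in at about 31 s of the 72 s allowed: the bottle was moved clear first, both jars are packed and the lid is shut. My last camera and force checks agreed with that, but the hand-in returned no verdict.

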